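# Fill the watch box and show the square watch to the camera

### The job

The watches are being recorded for an insurer: first stand the two loose round watches in the two empty wells of the watch box, one in each, upright on the floor of the well with their dials facing the same way as the dials already in the box, set down and not dropped. Then lift the square watch out of the box and hold it up in the air to the small camera, the middle of its dial 12 cm straight in front of the lens, face square to the lens and right way up, and finish while still holding it there motionless. Leave the third round watch in its well and do not shift the camera, the owl or the other things on the dresser.

Things in the scene. Friction and masses are not known exactly. Their poses are not given: they have to be found in the camera images.
- watch_box: Fixed low black watch box, 148 (x) by 164 (y) mm. Rim and dividers 22 mm, well floors 5 mm above the dresser. 2 by 2 wells, each 58 (x) by 62 (y) mm, centres x = +-37, y = +-43 mm. Near row (-x, robot side) empty, far row holds two watches, dials to +x. Open lid, 16 mm high, lies flat along +y, from y = 88 to 252 mm. Origin: underside centre of the box without lid; z up.
- square_watch: The only watch with a square case (36 by 36 mm): steel, on an upright grey cushion 35 (x) by 50 (y) by 62 mm high, whose bare sides y = +-25 mm can be gripped over x = -23 to +12 mm; the case on the +x face reaches x = +23 mm. About 120 g. Origin: centre of the underside; +x the way the dial faces, z up. Starts in the far row, either well.
- square_watch_dial (a point): centre of the dial face of that watch: 23 mm ahead (+x) of and 34 mm above the watch's origin; axes as the watch (x out of the dial, z towards 12 o'clock).
- boxed_watch: Steel watch with round case (38 mm), on an upright grey cushion 35 (x) by 50 (y) by 62 mm high, whose bare sides y = +-25 mm can be gripped over x = -23 to +12 mm; the case on the +x face reaches x = +23 mm. About 120 g. Origin: centre of the underside; +x the way the dial faces, z up. Starts in the other far well and stays there.
- boxed_watch_dial (a point): centre of the dial face of that watch: 23 mm ahead (+x) of and 34 mm above the watch's origin; axes as the watch (x out of the dial, z towards 12 o'clock).
- loose_watch1: Steel watch with round case (38 mm), on an upright grey cushion 35 (x) by 50 (y) by 62 mm high, whose bare sides y = +-25 mm can be gripped over x = -23 to +12 mm; the case on the +x face reaches x = +23 mm. About 120 g. Origin: centre of the underside; +x the way the dial faces, z up. Starts standing on the open dresser top, dial roughly away from the robot.
- loose_watch1_dial (a point): centre of the dial face of that watch: 23 mm ahead (+x) of and 34 mm above the watch's origin; axes as the watch (x out of the dial, z towards 12 o'clock).
- loose_watch2: Steel watch with round case (38 mm), on an upright grey cushion 35 (x) by 50 (y) by 62 mm high, whose bare sides y = +-25 mm can be gripped over x = -23 to +12 mm; the case on the +x face reaches x = +23 mm. About 120 g. Origin: centre of the underside; +x the way the dial faces, z up. Starts standing on the open dresser top, dial roughly away from the robot.
- loose_watch2_dial (a point): centre of the dial face of that watch: 23 mm ahead (+x) of and 34 mm above the watch's origin; axes as the watch (x out of the dial, z towards 12 o'clock).
- well_near_left (a point): centre of the floor of the near left well (left = +y of the box), 5 mm above the dresser; axes as the box.
- well_near_right (a point): centre of the floor of the near right well (left = +y of the box), 5 mm above the dresser; axes as the box.
- well_far_left (a point): centre of the floor of the far left well (left = +y of the box), 5 mm above the dresser; axes as the box.
- well_far_right (a point): centre of the floor of the far right well (left = +y of the box), 5 mm above the dresser; axes as the box.
- lens (a point): centre of the front glass of a small grey camera (head 60 mm wide, 42 mm high, pivot 270 mm up a fixed stand with round foot of 48 mm radius) behind the work, looking towards the robot and 0.25 to 0.42 rad downwards. Axes of the head: it looks along -x, z is up in the picture. The head turns if pushed: do not touch.
- view (a point): the point on the line of sight 120 mm in front of the lens glass, in clear air. Axes as the camera head: a watch shown square to the lens and right way up has its x and z axes parallel to these and pointing the same way.
- owl: white ceramic owl, 50 mm across, 81 mm high, standing near the loose watches; origin underside centre. Leave alone.
- flask: amber glass cologne flask with black cap, 32 x 60 x 108 mm high; origin underside centre. Leave alone.
- brush: wooden shoe brush 150 x 48 x 40 mm lying on its bristles; origin underside centre. Leave alone.
- dish: aluminium keyring dish, 116 mm across, 18 mm high; origin underside centre. Leave alone.
- tin: flat round shoe-polish tin, 79 mm across, 23 mm high; origin underside centre. Leave alone.

How it is judged (in metres and radians):
On the way:
1. the two loose watches stand in the two near wells, released, and the square watch is still in its far well ((((horizontal distance between loose_watch1 and well_near_left below 0.013 m and height (world z) of loose_watch1 below 0.009 m and angle between loose_watch1's own z axis and vertical below 0.1 rad and angle between the x axis of loose_watch1 and the x axis of watch_box, either way round below 0.28 rad and x of loose_watch1_dial in the frame of watch_box above -0.032 m) and (horizontal distance between loose_watch2 and well_near_right below 0.013 m and height (world z) of loose_watch2 below 0.009 m and angle between loose_watch2's own z axis and vertical below 0.1 rad and angle between the x axis of loose_watch2 and the x axis of watch_box, either way round below 0.28 rad and x of loose_watch2_dial in the frame of watch_box above -0.032 m)) or ((horizontal distance between loose_watch2 and well_near_left below 0.013 m and height (world z) of loose_watch2 below 0.009 m and angle between loose_watch2's own z axis and vertical below 0.1 rad and angle between the x axis of loose_watch2 and the x axis of watch_box, either way round below 0.28 rad and x of loose_watch2_dial in the frame of watch_box above -0.032 m) and (horizontal distance between loose_watch1 and well_near_right below 0.013 m and height (world z) of loose_watch1 below 0.009 m and angle between loose_watch1's own z axis and vertical below 0.1 rad and angle between the x axis of loose_watch1 and the x axis of watch_box, either way round below 0.28 rad and x of loose_watch1_dial in the frame of watch_box above -0.032 m))) and ((horizontal distance between square_watch and well_far_left below 0.013 m and height (world z) of square_watch below 0.009 m and angle between square_watch's own z axis and vertical below 0.1 rad and angle between the x axis of square_watch and the x axis of watch_box, either way round below 0.28 rad and x of square_watch_dial in the frame of watch_box above 0.042 m) or (horizontal distance between square_watch and well_far_right below 0.013 m and height (world z) of square_watch below 0.009 m and angle between square_watch's own z axis and vertical below 0.1 rad and angle between the x axis of square_watch and the x axis of watch_box, either way round below 0.28 rad and x of square_watch_dial in the frame of watch_box above 0.042 m)) and contact force between the fingers and loose_watch1 below 0.05 N and contact force between the fingers and loose_watch2 below 0.05 N and contact force between the fingers and boxed_watch below 0.05 N and contact force between the fingers and square_watch below 0.05 N and linear speed of each of loose_watch1, loose_watch2, boxed_watch below 0.03 m/s), for 0.2 s.
At the end, for the whole second after the job is handed in: Round watches stand in their wells (13 mm, 0.28 rad, dials to box +x), at rest, untouched; square watch held still by the fingers, over 100 mm up, dial within 25 mm of the point 120 mm before the lens, dial and upright axes within 0.2 rad of the camera's, clear of the box ((((horizontal distance between loose_watch1 and well_near_left below 0.013 m and height (world z) of loose_watch1 below 0.009 m and angle between loose_watch1's own z axis and vertical below 0.1 rad and angle between the x axis of loose_watch1 and the x axis of watch_box, either way round below 0.28 rad and x of loose_watch1_dial in the frame of watch_box above -0.032 m) and (horizontal distance between loose_watch2 and well_near_right below 0.013 m and height (world z) of loose_watch2 below 0.009 m and angle between loose_watch2's own z axis and vertical below 0.1 rad and angle between the x axis of loose_watch2 and the x axis of watch_box, either way round below 0.28 rad and x of loose_watch2_dial in the frame of watch_box above -0.032 m)) or ((horizontal distance between loose_watch2 and well_near_left below 0.013 m and height (world z) of loose_watch2 below 0.009 m and angle between loose_watch2's own z axis and vertical below 0.1 rad and angle between the x axis of loose_watch2 and the x axis of watch_box, either way round below 0.28 rad and x of loose_watch2_dial in the frame of watch_box above -0.032 m) and (horizontal distance between loose_watch1 and well_near_right below 0.013 m and height (world z) of loose_watch1 below 0.009 m and angle between loose_watch1's own z axis and vertical below 0.1 rad and angle between the x axis of loose_watch1 and the x axis of watch_box, either way round below 0.28 rad and x of loose_watch1_dial in the frame of watch_box above -0.032 m))) and ((horizontal distance between boxed_watch and well_far_left below 0.013 m and height (world z) of boxed_watch below 0.009 m and angle between boxed_watch's own z axis and vertical below 0.1 rad and angle between the x axis of boxed_watch and the x axis of watch_box, either way round below 0.28 rad and x of boxed_watch_dial in the frame of watch_box above 0.042 m) or (horizontal distance between boxed_watch and well_far_right below 0.013 m and height (world z) of boxed_watch below 0.009 m and angle between boxed_watch's own z axis and vertical below 0.1 rad and angle between the x axis of boxed_watch and the x axis of watch_box, either way round below 0.28 rad and x of boxed_watch_dial in the frame of watch_box above 0.042 m)) and contact force between the fingers and loose_watch1 below 0.05 N and contact force between the fingers and loose_watch2 below 0.05 N and contact force between the fingers and boxed_watch below 0.05 N and linear speed of each of loose_watch1, loose_watch2, boxed_watch, square_watch below 0.03 m/s and distance between square_watch_dial and view below 0.025 m and angle between the x axis of square_watch and the x axis of view, either way round below 0.2 rad and angle between the z axis of square_watch and the z axis of view, either way round below 0.2 rad and angle between square_watch's own x axis and vertical below 1.57 rad and angle between square_watch's own z axis and vertical below 1 rad and height (world z) of square_watch above 0.1 m and contact force between the fingers and square_watch above 1 N and contact force between square_watch and watch_box below 0.1 N and angular speed of square_watch below 0.15 rad/s); the arm keeps its last pose, push and grip.
It fails at once if a bystander is shifted by more than 25 mm or tipped (distance of any of owl, flask, brush, dish, tin from where it was at the start of the episode above 0.025 m or angle between any of owl, flask, brush, dish, tin's own z axis and vertical above 0.35 rad).
It fails at once if the camera is turned (its aim point shifts more than 20 mm) (distance of view from where it was at the start of the episode above 0.02 m).
It fails at once if the third round watch is taken from its well (distance of boxed_watch from where it was at the start of the episode above 0.025 m).
It fails at once if a watch is dropped or thrown (faster than 0.6 m/s with the fingers off it) ((contact force between the fingers and square_watch below 0.05 N and linear speed of square_watch above 0.6 m/s) or (contact force between the fingers and boxed_watch below 0.05 N and linear speed of boxed_watch above 0.6 m/s) or (contact force between the fingers and loose_watch1 below 0.05 N and linear speed of loose_watch1 above 0.6 m/s) or (contact force between the fingers and loose_watch2 below 0.05 N and linear speed of loose_watch2 above 0.6 m/s)).
It also fails if it takes over 67 s, if anything falls off the work surface, if the arm or the gripper's body presses on something with over 40 N, if the wrist force passes 120 N, or if a joint passes its speed limit or range.

### The arm

A 6-joint arm with a two-finger parallel gripper is mounted at the origin on the work surface. World frame = base frame: x ahead of the robot, y to its left, z up, the work surface at z = 0. Lengths are in mm, angles in degrees, forces in N, time in s.
With the tool pointing down it reaches from about 325 to 775 mm from the base axis. Payload 5.5 kg.
Tool frame: the origin (TCP) lies on the mounting face of the last link; the fingertips stand 182 mm ahead of it and the grasp point (between the pads) lies 163 mm ahead of it; z points along the fingers, y is the line along which they close (so a half turn about z gives the same grasp; the last joint's range is limited). The gripper opens to 88 mm and grips with 3 to 60 N. Pads are 20 mm wide; open, the fingers measure 115 mm over their backs; the gripper's body (75 mm by 178 mm) begins 61 mm behind the grasp point.
Start: joints at [70.262, 5.22, 70.514, -0, 104.267, -3.249], TCP at [170.311, 575.337, 404.631] pointing down, gripper open.
Joint ranges: [-164.24, 164.24], [-49.07, 125.15], [9.68, 141.18], [-86.29, 266.29], [3.28, 154.24], [-151.56, 151.56]. Speed limits (degrees/s): [147.25, 147.25, 172.46, 180, 180, 180].

### API

Orientations are given as [roll, pitch, yaw] about the fixed x, y, z axes, in that order (R = Rz(yaw) Ry(pitch) Rx(roll)).
In Python, from plant import readout, vision, order, models gives the robot as it stands. The module is installed in compiled form; this text tells all that it offers.
- The arm moves only by the tool servo_tool, never from a script. Its argument "rows" is a list of rows, each an object with "slide": the shift along the world's x, y, z in mm, a list of three; "rotation": the turn, a rotation vector about the world's x, y, z in rad, a list of three; "claw": the closure, from 0 (fully open) to 1 (shut). In form: [{"slide": [tx, ty, tz], "rotation": [rx, ry, rz], "claw": claw}, ...]. A call has 1 to 10 rows; each row shifts and turns the commanded pose from where the row before left it; what a row does not reach is not made up. A row lasts 1/8 s, in which the tool goes at most 62.5 mm and 10.7 degrees, less where a joint would pass 70% of its speed; a pose out of reach is approached as far as the arm can. A call is refused whole if a number of a shift passes 62.5 or a number of a turn 0.188, either way. A call with a gripper value outside its range is refused whole. The fingers move at their own pace and stop on an object; the grip force is fixed at half the most. Time passes only in rows, so rows that do not move let the fingers close. It gives the time, the measured TCP pose, the force, the opening and the grip force at its end, in the units of the state.
- readout.observe(): the state, without advancing time (a new reading comes with each control period).
- vision.read_camera(name): name is "scene" or "top"; returns a dict with "image" (400x640x3 uint8, blue, green, red), "camera_matrix" (3x3 intrinsics, pixels), "k1" (the pictures are not rectified: a ray, as slopes to the right and down, at radius r is drawn at 1 + k1 r^2 times it, then the intrinsics apply), "origin" and "rotation" of the camera in the world. Camera axes: x right, y down, z forward; pixel columns grow to the right and rows downward; lengths in mm; the calibration is good to about 2 mm. A picture is of the moment at which its call begins. There is no depth.
- order.job_done(): hands the job in; it is judged then, once.
Trained networks look in a picture, given as the dict that the camera call returned (one of the last four; its "shot" number tells which), for a name from the list of things; names that differ only in an ending like _2 or _b are one class to them, and where a whole thing is asked for, a point or a joint stands for the part that bears it (a point fixed in the world has none). Each returns a list of dicts, best first, with "confidence" (0 to 1); they miss things now and then, are a little off and sometimes report something else, mostly with a low value. They report only what shows in the picture. A call takes as long as a camera call.
- models.trace(picture, label): "mask" (400x640 bool, what is visible of it).
- models.landmark_of(picture, label): "point" ([x, y, z] in mm, in world coordinates, good to about 4 mm: a listed point, or the origin of a listed thing).
The state is a dict: "clock": time; "q": joint angles; "qvel": joint speeds; "joint_efforts": joint torques, N m; "eef_pos": TCP position; "eef_rot": TCP orientation; "wrist_force": force on the tool from outside, world axes, zero at the start; "wrist_torque": the same for the moment, N m; "gripper_width": finger opening in mm; "gripper_force": force on a finger pad.
Only numpy, scipy, OpenCV 4.12 (cv2) and the standard library are available. Lean on these libraries where they do the work, as an engineer would, in place of code of your own. Each camera call takes 0.05 s, during which the arm holds its last target. There are 200 camera calls.

## Working session

There is one attempt and no reset: what is moved stays moved. The work goes in short steps, Python scripts to look and compute and a tool call to move; the robot and the scene stay as the last step left them, time stands still between calls to the robot, and variables do not carry over. Pictures are saved under pics/ and viewed, at most 10 in all, crops included, and the job is handed in when it is done.

Besides the shell and the picture viewer there is one more tool, called after "Request:" by a JSON object that holds its "method" and its "body". servo_tool: Moves the arm, as the interface text tells. Its arguments: {"type":"object","properties":{"rows":{"type":"array"}},"required":["rows"]}

```bash
mkdir -p pics
cat > look.py <<'E'
import cv2, numpy as np
from plant import readout, vision, order, models
def grab(name, fn=None):
    p=vision.read_camera(name)
    if fn: cv2.imwrite('pics/'+fn,p['image'])
    return p
def find(p,labels):
    for l in labels:
        r=models.landmark_of(p,l)
        print(l,[(np.round(d['point'],0).tolist(),round(d['confidence'],2)) for d in r[:4]])
E
python3 - <<'E'
from look import *
s=readout.observe(); print(s)
for n in ['scene','top']:
    p=grab(n,n+'0.png'); print(n,np.round(p['origin']),np.round(p['rotation'],3).tolist(),p['camera_matrix'].tolist(),p['k1'])
    find(p,['watch_box','well_near_left','well_near_right','well_far_left','well_far_right','square_watch','square_watch_dial','boxed_watch','boxed_watch_dial','loose_watch1','loose_watch1_dial','loose_watch2','loose_watch2_dial','lens','view','owl','flask','brush','dish','tin'])
E
```

```text
{'clock': 0.0, 'q': array([ 7.02600236e+01,  5.26226647e+00,  7.05816833e+01,  5.11681641e-04,
        1.04265676e+02, -3.25006488e+00]), 'qvel': array([ 0.11186117,  0.08487855, -0.10888045,  0.00698425, -0.02389953,
       -0.0338954 ]), 'joint_efforts': array([ 1.77291244e-03, -4.46454334e+01, -4.06447649e+01,  6.98581059e-02,
        2.89885432e-02, -1.25263450e-04]), 'eef_pos': array([170.34090753, 575.36967468, 403.51727125]), 'eef_rot': array([-1.79890579e+02, -6.71043593e-03,  1.63510208e+02]), 'wrist_force': array([0.17115757, 0.12349312, 0.09526763]), 'wrist_torque': array([-0.0183131 , -0.00798156,  0.01968507]), 'gripper_force': 0.0, 'gripper_width': 87.99756420124042}
scene [1240. -542.  871.] [-130.171, -0.308, 57.753] [[385.8812411781159, 0.0, 325.1441243189309], [0.0, 385.8812411781159, 201.78795072796416], [0.0, 0.0, 1.0]] 0.00993789829742443
watch_box [([576.0, 115.0, 7.0], 0.67), ([548.0, 173.0, -0.0], 0.66)]
well_near_left [([530.0, 214.0, 4.0], 0.74)]
well_near_right [([490.0, -85.0, 3.0], 0.68), ([500.0, 135.0, 2.0], 0.67)]
well_far_left [([600.0, 204.0, 4.0], 0
[... 1677 characters left out ...]
h1 [([437.0, -300.0, 2.0], 0.69), ([628.0, -206.0, -0.0], 0.51)]
loose_watch1_dial [([465.0, -305.0, 34.0], 0.52)]
loose_watch2 [([437.0, -300.0, 2.0], 0.69), ([628.0, -206.0, -0.0], 0.51)]
loose_watch2_dial [([440.0, -482.0, -3.0], 0.72), ([652.0, -200.0, 35.0], 0.69)]
lens [([762.0, 48.0, 260.0], 0.9), ([575.0, 117.0, 5.0], 0.61), ([600.0, 110.0, 43.0], 0.28)]
view []
owl [([488.0, -86.0, 3.0], 0.69), ([437.0, -301.0, 3.0], 0.26), ([522.0, 219.0, 7.0], 0.23)]
flask [([334.0, -395.0, 1.0], 0.74)]
brush [([655.0, -409.0, -2.0], 0.8), ([487.0, -90.0, 2.0], 0.45), ([441.0, -301.0, 6.0], 0.33)]
dish [([443.0, -482.0, -2.0], 0.63)]
tin [([325.0, 316.0, -0.0], 0.59), ([598.0, 109.0, 42.0], 0.34)]
```

View pics/scene0.png

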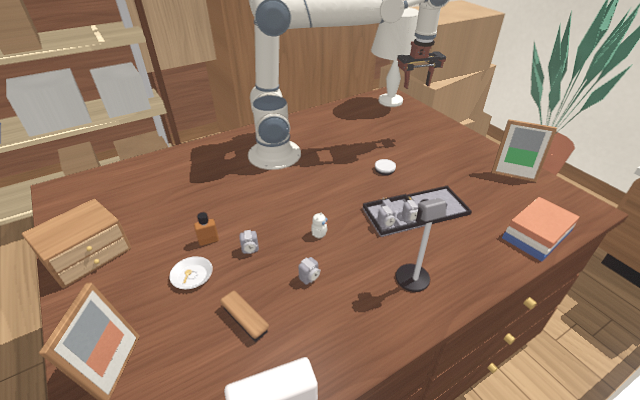

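View pics/top0.png

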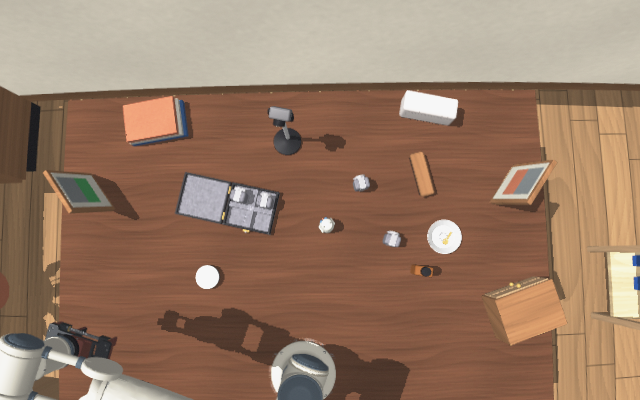

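The scene picture shows the two loose watches at about px (249,242) and (309,270), with the owl between them and the box at (319,226). The box is at (415,210) and the small camera at (433,208), and in the top view the camera head is at (280,115) and the box at (253,207). Next I'll fit poses to the masks.

```bash
cat > fit.py <<'E'
from look import *
from scipy.optimize import minimize
from scipy.spatial.transform import Rotation as R
def proj(p,X):
    # orientation is given either as matrix or rpy
    r=np.asarray(p['rotation'],float)
    M=r if r.shape==(3,3) else R.from_euler('xyz',r,degrees=True).as_matrix()
    c=(np.asarray(X)-p['origin'])@M
    s=c[:,:2]/c[:,2:]; s=s*(1+p['k1']*(s**2).sum(1,keepdims=True))
    return s@p['camera_matrix'][:2,:2].T+p['camera_matrix'][:2,2]
def box(x0,x1,y0,y1,z0,z1):
    return np.array([[x,y,z] for x in(x0,x1) for y in(y0,y1) for z in(z0,z1)],float)
a=np.linspace(0,6.28,24)
disc=lambda r,x:np.c_[0*a+x,r*np.cos(a),34+r*np.sin(a)]
WATCH=[box(-23,12,-25,25,0,62),np.r_[disc(19,12),disc(19,23)]]
SQ=[WATCH[0],box(12,23,-18,18,16,52)]
S=4
def sil(p,parts,T,o):
    m=np.zeros((400*2,640*2),np.uint8)
    for P in parts:
        u=proj(p,P@T.T+o)*2+.5
        cv2.fillConvexPoly(m,cv2.convexHull(np.round(u*16).astype(np.int32)),1,shift=4)
    return cv2.resize(m.astype(np.float32),(640,400),interpolation=cv2.INTER_AREA)
def iou(pm,parts,T,o):
    t=0
    for p,m in pm:
        s=sil(p,parts,T,o); t+=np.minimum(s,m).sum()/np.maximum(s,m).sum()
    return t/len(pm)
def fitxyyaw(pm,parts,x0):
    best=None
    for dy in(-20,0,20):
        f=lambda v:-iou(pm,parts,R.from_euler('z',v[2],degrees=True).as_matrix(),np.array([v[0],v[1],x0[3] if len(x0)>3 else 0]))
        s=np.array([x0[0],x0[1],x0[2]+dy],float)
        r=minimize(f,s,method='Nelder-Mead',options=dict(initial_simplex=np.array([s,s+[8,0,0],s+[0,8,0],s+[0,0,12]]),xatol=.05,fatol=1e-4))
        if best is None or r.fun<best.fun: best=r
    return best.x.round(1),round(-best.fun,3)
def mask_near(p,label,pt):
    u=proj(p,np.array([pt],float))[0]; best=None
    for d in models.trace(p,label):
        ys,xs=np.nonzero(d['mask']); 
        if len(xs)==0: continue
        e=np.hypot(xs.mean()-u[0],ys.mean()-u[1])
        if best is None or e<best[0]: best=(e,d['mask'].astype(np.float32),d['confidence'])
    return best
E
python3 - <<'E'
from fit import *
P=[grab('scene'),grab('top')]
for lab,parts,pt in [('loose_watch1',WATCH,(629,-204,30)),('loose_watch1',WATCH,(440,-303,30)),('square_watch',SQ,(595,204,30)),('boxed_watch',WATCH,(575,118,30))]:
    M=[(p,mask_near(p,lab,pt)) for p in P]; print(lab,[(round(float(m[0]),1),round(m[2],2),int(m[1].sum())) if m else None for _,m in M])
    pm=[(p,m[1]) for p,m in M if m and m[0]<9]
    if pm: print('  both',fitxyyaw(pm,parts,(pt[0],pt[1],0 if pt[1]<0 else -16,0 if pt[1]<0 else 5)))
for i,p in enumerate(P):
    for lab in('watch_box','lens'):
        m=mask_near(p,lab,(550,171,10) if lab=='watch_box' else (775,48,260)); 
        if m: print(lab,i,m[0],m[2],m[1].sum()); np.save(f'{lab}{i}.npy',m[1])
p=P[1]
BOX=[box(-74,74,-82,82,0,22),box(-74,74,88,252,0,16)]
for n,B in(('all',BOX),('box',BOX[:1])):
    for i in(0,1):
        try: print(n,i,fitxyyaw([(P[i],np.load(f'watch_box{i}.npy'))],B,(550,171,-16)))
        except Exception as e: print(e)
t=cv2.resize(P[1]['image'][90:250,170:300],None,fx=4,fy=4,interpolation=cv2.INTER_CUBIC)
s=cv2.resize(P[0]['image'][185:300,360:480],None,fx=2.2,fy=4*160/230,interpolation=cv2.INTER_CUBIC)
s=cv2.resize(P[0]['image'][190:300,360:480],(280,257),interpolation=cv2.INTER_CUBIC)
c=np.zeros((600,800,3),np.uint8); c[:600,:520]=t[:600]; c[:257,520:]=s
for i,o in((0,(257,0)),(1,(420,0))):
    pass
cv2.imwrite('pics/crop1.png',c)
E
```

```text
loose_watch1 [(1.4, 0.78, 443), (0.1, 0.63, 237)]
  both (array([ 630.1, -203.9,    8.9]), np.float64(0.88))
loose_watch1 [(1.9, 0.81, 389), (0.4, 0.7, 215)]
  both (array([ 441.1, -300.8,  -21.4]), np.float64(0.864))
square_watch [(2.9, 0.69, 282), (0.3, 0.5, 225)]
  both (array([594.7, 202.9, -23.2]), np.float64(0.774))
boxed_watch [(2.4, 0.81, 277), (0.2, 0.65, 207)]
  both (array([572.4, 115.4, -32.2]), np.float64(0.759))
watch_box 0 8.20004193772248 0.54 317.0
lens 0 5.2237543539031766 0.58 528.0
watch_box 1 17.3048977296013 0.31 230.0
lens 1 5.728956448482478 0.94 375.0
all 0 (array([491.5, 135.1,  49.6]), np.float64(0.119))
all 1 (array([577.9, 159.8, -44. ]), np.float64(0.054))
box 0 (array([520.6, 169.4,  49.1]), np.float64(0.191))
box 1 (array([560.6, 163.7, -46. ]), np.float64(0.106))
```

View pics/crop1.png

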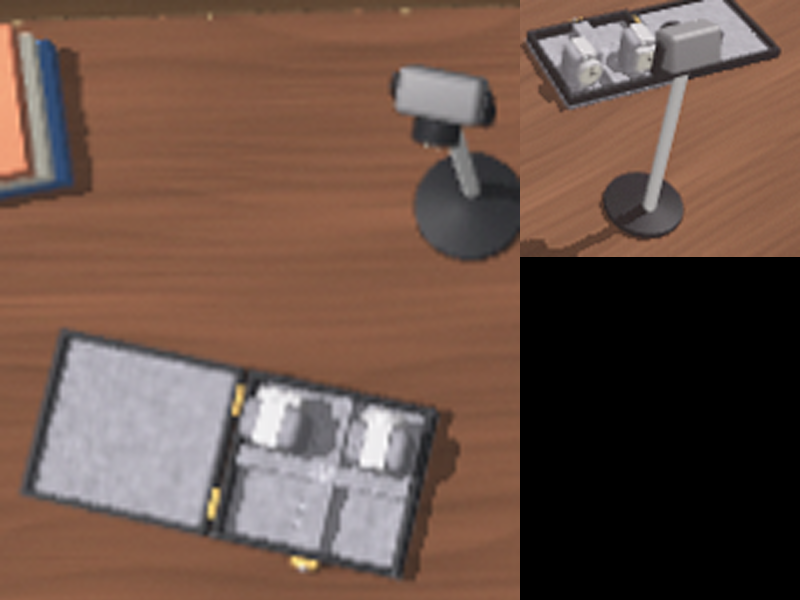

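The crop shows the box corners, in 4x pixels, at about (65,332), (435,410), (402,577) and (28,492). The near row is empty. The camera head's edges run from (398,112) to (487,125), with the lens pointing at the robot, and its foot is at (468,205). I'll back-project these next.

Run:
```python
from fit import *
from scipy.optimize import least_squares
P=[grab('scene'),grab('top')]; p=P[1]
def back(u,z):
    r=least_squares(lambda v:proj(p,np.array([[v[0],v[1],z]]))[0]-u,[600,50]); return r.x
c=lambda x,y:np.array([170+(x+.5)/4-.5,90+(y+.5)/4-.5])
for n,x,y,z in [('lidFL',65,332,16),('FR',435,410,22),('NR',402,577,22),('NL',26,493,16),('foot',468,207,5)]:
    print(n,back(c(x,y),z).round(1))
e=[]
for q in [((398,68),(484,79)),((398,112),(487,125))]:
    A,B=back(c(*q[0]),285),back(c(*q[1]),285); d=A-B; print('head yaw',np.degrees(np.arctan2(-d[0],d[1])).round(1),A.round(),B.round())
# box fit from dark-rim+interior: landmarks
L=[]
for k in range(6):
    for n in('scene','top'):
        pp=grab(n)
        for lab,x in(('lens',None),):
            for d in models.landmark_of(pp,lab)[:1]: L.append((n,np.round(d['point'],1).tolist()))
print(L)
# least-squares box pose from corners: outline corners in box frame
C=np.array([[74,252],[74,-82],[-74,-82],[-74,252]],float)
W=np.array([back(c(65,332),16),back(c(435,410),22),back(c(402,577),22),back(c(26,493),16)])
f=lambda v:((C@R.from_euler('z',v[2],degrees=True).as_matrix()[:2,:2].T+v[:2])-W).ravel()
r=least_squares(f,[550,170,-15]); print('box',r.x.round(1),'res',r.fun.round(1))
yaw=np.radians(r.x[2]); Rz=np.array([[np.cos(yaw),-np.sin(yaw)],[np.sin(yaw),np.cos(yaw)]])
for n,v in dict(NL=(-37,43),NR=(-37,-43),FL=(37,43),FR=(37,-43)).items(): print(n,(Rz@v+r.x[:2]).round(1))
# overlay check
t=P[1]['image'].copy()
```

```text
lidFL [677.1 391.3]
FR [602.   72.6]
NR [462.1 101.5]
NL [539.1 423.2]
foot [780.7  44.3]
head yaw -9.0 [809.  70.] [799.  10.]
head yaw -10.0 [777.  70.] [766.   8.]
[('scene', [763.6, 49.1, 258.0]), ('top', [760.5, 45.3, 256.6]), ('scene', [763.6, 49.1, 257.4]), ('top', [761.3, 47.5, 258.9]), ('scene', [762.4, 50.2, 257.5]), ('top', [761.7, 48.5, 255.4]), ('scene', [766.2, 49.1, 256.4]), ('scene', [764.8, 49.6, 258.2]), ('top', [763.6, 47.8, 256.7]), ('scene', [764.9, 50.4, 257.4]), ('top', [760.9, 49.7, 260.7])]
box [550.7 164.4 -13.2] res [ 3.1  1.5  2.  -4.9 -2.2 -0.1 -2.9  3.5]
NL [524.5 214.7]
NR [504.9 131. ]
FL [596.5 197.8]
FR [576.9 114.1]
```

Box pose is about (550, 167, yaw -13.5°). The head yaw is about -9.5° with the lens at (763, 49, 257). I'll start moving towards the loose watches.

Request:
{"method": "servo_tool", "body": {"rows": [{"slide": [42,-39,0],"rotation": [0,0,0],"claw": 0},{"slide": [42,-39,0],"rotation": [0,0,0],"claw": 0},{"slide": [42,-39,0],"rotation": [0,0,0],"claw": 0},{"slide": [42,-39,0],"rotation": [0,0,0],"claw": 0},{"slide": [42,-39,0],"rotation": [0,0,0],"claw": 0},{"slide": [42,-39,0],"rotation": [0,0,0],"claw": 0},{"slide": [8,-57,0],"rotation": [0,0,0],"claw": 0},{"slide": [8,-57,0],"rotation": [0,0,0],"claw": 0},{"slide": [8,-57,0],"rotation": [0,0,0],"claw": 0},{"slide": [8,-57,0],"rotation": [0,0,0],"claw": 0}]}}

```text
clock: 5.35
eef_pos: [454.1, 111.5, 404.8]
eef_rot: [180.0, 0.0, 163.5]
wrist_force: [0.2, -0.4, 0.1]
gripper_width: 87.8
gripper_force: 0.0
```

Run:
```python
from fit import *
from collections import defaultdict
D=defaultdict(list)
exp=dict(watch_box=[(550,168,0)],well_near_left=[(526,216,5)],well_near_right=[(503,134,5)],well_far_left=[(598,203,5)],well_far_right=[(576,117,5)],loose_watch1=[(629,-204,0),(440,-302,0)],loose_watch1_dial=[(652,-199,34),(464,-307,34)],square_watch=[(596,203,5)],square_watch_dial=[(621,197,38)])
cen=defaultdict(list)
for k in range(4):
    P=[grab('scene'),grab('top')]
    for p in P:
        for l,ex in exp.items():
            ds=models.landmark_of(p,l)
            for e in ex:
                for d in ds:
                    if np.linalg.norm(np.array(d['point'])-e)<14: D[l,e].append(d['point']); break
    for w,pt in(('A',(629,-204,30)),('B',(440,-302,30))):
        pm=[(p,m[1]) for p in P for m in[mask_near(p,'loose_watch1',pt)] if m and m[0]<6]
        if len(pm)==2: print(w,*fitxyyaw(pm,WATCH,(pt[0],pt[1],0)))
for k,v in D.items(): print(k,len(v),np.mean(v,0).round(1),np.std(v,0).round(1))
c=np.zeros((360,800,3),np.uint8)
for i,(p,w) in enumerate([(p,w) for p in P for w in((629,-204,30),(440,-302,30))]):
    u=proj(p,np.array([w]))[0].round().astype(int)
    q=p['image'][u[1]-18:u[1]+18,u[0]-20:u[0]+20]; q=cv2.resize(q,(200,180),interpolation=cv2.INTER_CUBIC)
    c[90:270,i*200:i*200+200]=q
cv2.imwrite('pics/crop2.png',c); print(readout.observe()['eef_pos'])
```

```text
A [ 629.7 -202.4   23.2] 0.832
B [ 441.1 -301.2  -15.9] 0.802
A [ 630.4 -203.8    9.3] 0.861
B [ 440.2 -301.2  -17.7] 0.866
B [ 439.5 -301.6  -16.1] 0.835
B [ 440.5 -301.4  -17.7] 0.862
('watch_box', (550, 168, 0)) 7 [550.6 168.6   0.8] [1.2 1.5 1.4]
('well_near_left', (526, 216, 5)) 8 [527.2 219.3   4.8] [2.4 2.1 1.1]
('well_near_right', (503, 134, 5)) 7 [503.1 134.2   3.9] [1.7 1.5 1.7]
('well_far_left', (598, 203, 5)) 8 [599.  204.8   3.3] [1.1 0.8 2. ]
('well_far_right', (576, 117, 5)) 7 [576.2 117.6   4.6] [0.9 3.4 2.3]
('loose_watch1', (629, -204, 0)) 8 [ 628.7 -204.8    0.8] [1.6 1.9 1.5]
('loose_watch1', (440, -302, 0)) 7 [ 440.7 -302.8    1.3] [1.8 2.1 3. ]
('loose_watch1_dial', (464, -307, 34)) 8 [ 462.6 -306.2   33.2] [2.9 1.8 1.1]
('square_watch', (596, 203, 5)) 8 [594.9 202.7   5. ] [1.7 3.6 2.2]
('square_watch_dial', (621, 197, 38)) 8 [620.6 196.4  39.7] [1.  2.4 1.7]
('loose_watch1_dial', (652, -199, 34)) 1 [ 651.1 -198.8   32.3] [0. 0. 0.]
[454.31428502 113.32638082 404.63700532]
```

View pics/crop2.png

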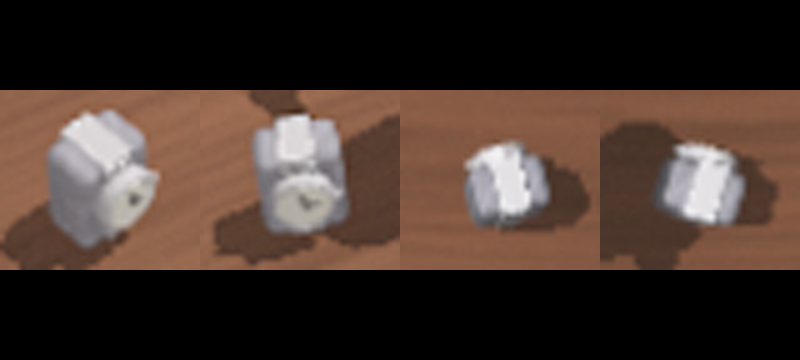

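Watch A (right) has a yaw of about +13° and B about -15°, judging by the strap directions in the crops at (500,185) and (710,185). I'll pick B first.

Request:
{"method": "servo_tool", "body": {"rows": [{"slide": [-2.4,-51.8,0],"rotation": [0,0,0.026],"claw": 0},{"slide": [-2.4,-51.8,0],"rotation": [0,0,0],"claw": 0},{"slide": [-2.4,-51.8,0],"rotation": [0,0,0],"claw": 0},{"slide": [-2.4,-51.8,0],"rotation": [0,0,0],"claw": 0},{"slide": [-2.4,-51.8,0],"rotation": [0,0,0],"claw": 0},{"slide": [-2.4,-51.8,0],"rotation": [0,0,0],"claw": 0},{"slide": [-2.4,-51.8,0],"rotation": [0,0,0],"claw": 0},{"slide": [-2.4,-51.8,0],"rotation": [0,0,0],"claw": 0},{"slide": [0,0,-50],"rotation": [0,0,0],"claw": 0},{"slide": [0,0,-50],"rotation": [0,0,0],"claw": 0}]}}

```text
clock: 11.4
eef_pos: [434.9, -302.0, 303.7]
eef_rot: [-180.0, 0.1, 164.9]
wrist_force: [-0.7, -1.2, -1.0]
gripper_width: 87.6
gripper_force: 0.0
```

Request:
{"method": "servo_tool", "body": {"rows": [{"slide": [0,0,-45],"rotation": [0,0,0],"claw": 0},{"slide": [0,0,-30],"rotation": [0,0,0],"claw": 0},{"slide": [0,0,-18.6],"rotation": [0,0,0],"claw": 0},{"slide": [0,0,0],"rotation": [0,0,0],"claw": 0.2},{"slide": [0,0,0],"rotation": [0,0,0],"claw": 0.35},{"slide": [0,0,0],"rotation": [0,0,0],"claw": 0.5},{"slide": [0,0,0],"rotation": [0,0,0],"claw": 0.7},{"slide": [0,0,0],"rotation": [0,0,0],"claw": 1}]}}

```text
clock: 12.4
eef_pos: [435.4, -301.2, 212.1]
eef_rot: [-180.0, 0.1, 165.0]
wrist_force: [-0.5, 0.9, 4.9]
gripper_width: 50.6
gripper_force: 29.5
```

Request:
{"method": "servo_tool", "body": {"rows": [{"slide": [0,0,20],"rotation": [0,0,0],"claw": 1},{"slide": [0,0,50],"rotation": [0,0,0.018],"claw": 1},{"slide": [0,0,50],"rotation": [0,0,0],"claw": 1},{"slide": [-5,50,0],"rotation": [0,0,0],"claw": 1},{"slide": [-5,50,0],"rotation": [0,0,0],"claw": 1},{"slide": [0,50,0],"rotation": [0,0,0],"claw": 1},{"slide": [5,50,0],"rotation": [0,0,0],"claw": 1},{"slide": [10,50,0],"rotation": [0,0,0],"claw": 1},{"slide": [10,50,0],"rotation": [0,0,0],"claw": 1},{"slide": [14,50,0],"rotation": [0,0,0],"claw": 1}]}}

```text
clock: 13.65
eef_pos: [463.9, 50.6, 332.4]
eef_rot: [180.0, 0.1, 166.0]
wrist_force: [0.4, 0.2, -0.8]
gripper_width: 50.4
gripper_force: 29.5
```

Request:
{"method": "servo_tool", "body": {"rows": [{"slide": [14,50,0],"rotation": [0,0,0],"claw": 1},{"slide": [14,50,0],"rotation": [0,0,0],"claw": 1},{"slide": [14,45,0],"rotation": [0,0,0],"claw": 1},{"slide": [13.8,25.1,0],"rotation": [0,0,0],"claw": 1},{"slide": [0,0,0],"rotation": [0,0,0],"claw": 1},{"slide": [0,0,0],"rotation": [0,0,0],"claw": 1}]}}

```text
clock: 14.4
eef_pos: [519.8, 218.6, 331.5]
eef_rot: [-180.0, 0.0, 166.0]
wrist_force: [0.9, 0.0, -0.8]
gripper_width: 50.3
gripper_force: 29.5
```

Run:
```python
from fit import *
p=grab('scene'); P=[p,grab('top')]
s=readout.observe(); print(s['eef_pos'],s['eef_rot'],s['clock'],s['gripper_width'])
# overlay of believed box rim, well floor & held watch
def ov(p):
    im=cv2.resize(p['image'],None,fx=4,fy=4,interpolation=cv2.INTER_CUBIC)
    def poly(X,col): cv2.polylines(im,[np.round((proj(p,X)+.5)*4-.5).astype(np.int32)],True,col,1)
    Z=R.from_euler('z',-14,degrees=True).as_matrix(); o=np.array([551,167.5,0])
    rect=lambda x0,x1,y0,y1,z:np.array([[x0,y0,z],[x1,y0,z],[x1,y1,z],[x0,y1,z]],float)@Z.T+o
    poly(rect(-74,74,-82,82,22),(0,0,255)); poly(rect(-74,74,88,252,16),(0,255,255))
    for x in(-37,37):
        for y in(-43,43): poly(rect(x-29,x+29,y-31,y+31,22),(0,255,0))
    return im
a=ov(P[1])[4*145:4*250,4*170:4*290]; b=ov(P[0])[4*165:4*240,4*355:4*480]
a=cv2.resize(a,None,fx=.8,fy=.8); b=b[:, :500]
c=np.zeros((600,800,3),np.uint8); c[:a.shape[0],:a.shape[1]]=a; 
b=cv2.resize(b,None,fx=.85,fy=.85); c[340:340+b.shape[0],:b.shape[1]]=b[:260]
cv2.imwrite('pics/ov.png',c)
```

```text
[519.72773129 218.15540806 331.50915746] [-1.79991878e+02  2.11005641e-02  1.65973809e+02] 14.5 50.25414012394884
```

View pics/ov.png

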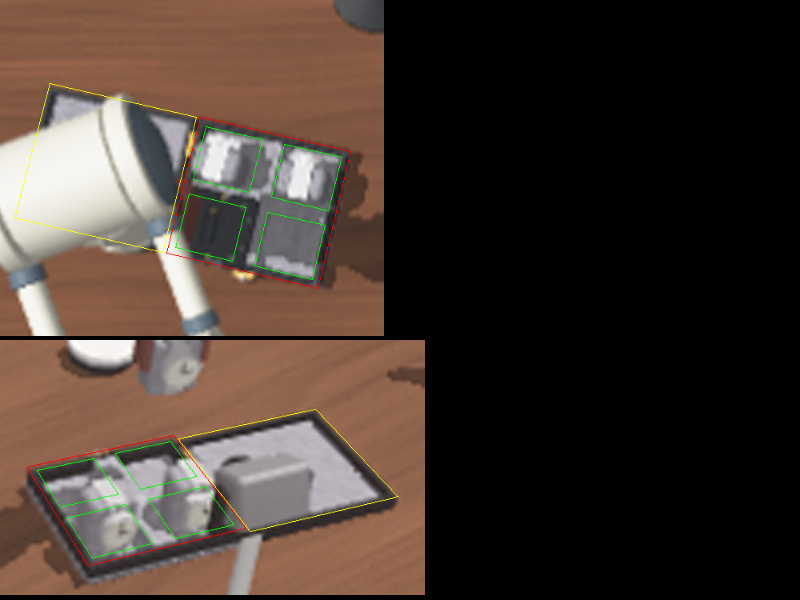

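The overlay matches the box within a few mm. The held watch is at (170,365) in the lower part, still upright. Lowering into near-left.

Request:
{"method": "servo_tool", "body": {"rows": [{"slide": [0,1,-45],"rotation": [0,0,0],"claw": 1},{"slide": [0,0,-35],"rotation": [0,0,0],"claw": 1},{"slide": [0,0,-10],"rotation": [0,0,0],"claw": 1},{"slide": [0,0,-5],"rotation": [0,0,0],"claw": 1},{"slide": [0,0,-5],"rotation": [0,0,0],"claw": 1},{"slide": [0,0,-5],"rotation": [0,0,0],"claw": 1},{"slide": [0,0,-4],"rotation": [0,0,0],"claw": 1},{"slide": [0,0,0],"rotation": [0,0,0],"claw": 1}]}}

```text
clock: 15.5
eef_pos: [519.8, 220.1, 221.8]
eef_rot: [-180.0, -0.0, 166.0]
wrist_force: [0.9, -1.0, -1.4]
gripper_width: 50.2
gripper_force: 29.5
```

Request:
{"method": "servo_tool", "body": {"rows": [{"slide": [0,0,-2.5],"rotation": [0,0,0],"claw": 1},{"slide": [0,0,-1.5],"rotation": [0,0,0],"claw": 1},{"slide": [0,0,-1],"rotation": [0,0,0],"claw": 1},{"slide": [0,0,0],"rotation": [0,0,0],"claw": 1}]}}

```text
clock: 16.0
eef_pos: [519.9, 220.1, 217.2]
eef_rot: [180.0, 0.0, 166.0]
wrist_force: [-0.3, -0.6, -0.6]
gripper_width: 50.2
gripper_force: 29.5
```

Request:
{"method": "servo_tool", "body": {"rows": [{"slide": [0,0,-0.7],"rotation": [0,0,0],"claw": 1},{"slide": [0,0,-0.5],"rotation": [0,0,0],"claw": 1},{"slide": [0,0,0],"rotation": [0,0,0],"claw": 1}]}}

```text
clock: 16.38
eef_pos: [519.9, 220.0, 217.1]
eef_rot: [180.0, 0.0, 166.0]
wrist_force: [-4.1, -1.7, 6.9]
gripper_width: 50.4
gripper_force: 29.6
```

Request:
{"method": "servo_tool", "body": {"rows": [{"slide": [0,0,0],"rotation": [0,0,0],"claw": 0.35},{"slide": [0,0,0],"rotation": [0,0,0],"claw": 0.28},{"slide": [0,0,10],"rotation": [0,0,0],"claw": 0.28},{"slide": [0,0,50],"rotation": [0,0,0],"claw": 0.28},{"slide": [0,0,50],"rotation": [0,0,0],"claw": 0},{"slide": [11,-47,0],"rotation": [0,0,0.157],"claw": 0},{"slide": [11,-47,0],"rotation": [0,0,0.157],"claw": 0},{"slide": [11,-47,0],"rotation": [0,0,0.157],"claw": 0},{"slide": [11,-47,0],"rotation": [0,0,0],"claw": 0},{"slide": [12,-47,0],"rotation": [0,0,0],"claw": 0}]}}

```text
clock: 17.62
eef_pos: [576.1, -16.5, 326.7]
eef_rot: [-180.0, 0.1, -167.0]
wrist_force: [1.0, 0.9, -0.5]
gripper_width: 87.9
gripper_force: 0.0
```

Request:
{"method": "servo_tool", "body": {"rows": [{"slide": [12,-47,0],"rotation": [0,0,0],"claw": 0},{"slide": [12,-47,0],"rotation": [0,0,0],"claw": 0},{"slide": [12,-47,0],"rotation": [0,0,0],"claw": 0},{"slide": [12,-49,0],"rotation": [0,0,0],"claw": 0},{"slide": [0,0,0],"rotation": [0,0,0],"claw": 0},{"slide": [0,0,0],"rotation": [0,0,0],"claw": 0}]}}

```text
clock: 18.38
eef_pos: [623.9, -204.7, 326.0]
eef_rot: [180.0, 0.0, -167.0]
wrist_force: [-0.4, 0.1, -0.2]
gripper_width: 87.9
gripper_force: 0.0
```

Run:
```python
from fit import *
P=[grab('scene'),grab('top')]; s=readout.observe(); print(s['eef_pos'],s['eef_rot'],s['clock'])
pt=(525.5,218,35)
pm=[(p,m[1]) for p in P for m in[mask_near(p,'loose_watch1',pt)] if m and m[0]<9]
print(len(pm),fitxyyaw(pm,WATCH,(pt[0],pt[1],-14,5)))
for p in P: find(p,['loose_watch1'])
a=P[0]['image'][150:230,350:480]; cv2.imwrite('pics/pl1.png',cv2.resize(a,None,fx=5,fy=5,interpolation=cv2.INTER_CUBIC))
```

```text
[ 623.9115423  -203.68740759  326.30920294] [ 1.79990322e+02  2.94498191e-02 -1.66901183e+02] 18.475
2 (array([525.1, 219.3, -17.4]), np.float64(0.83))
loose_watch1 [([627.0, -202.0, 2.0], 0.83), ([527.0, 216.0, 3.0], 0.72), ([544.0, 214.0, 38.0], 0.41)]
loose_watch1 [([522.0, 223.0, 9.0], 0.59), ([626.0, -210.0, -3.0], 0.59)]
```

View pics/pl1.png

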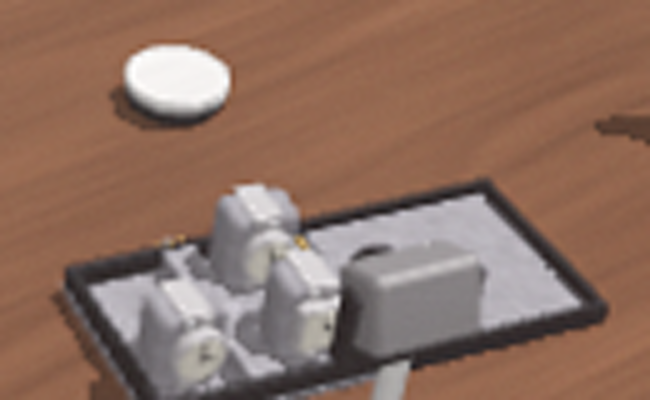

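The first watch stands upright in the near-left well at about (258,240) in the crop. Now picking the second.

Request:
{"method": "servo_tool", "body": {"rows": [{"slide": [0,0,-50],"rotation": [0,0,0],"claw": 0},{"slide": [0,0,-45],"rotation": [0,0,0],"claw": 0},{"slide": [0,0,-20],"rotation": [0,0,0],"claw": 0},{"slide": [0,0,0],"rotation": [0,0,0],"claw": 0.2},{"slide": [0,0,0],"rotation": [0,0,0],"claw": 0.35},{"slide": [0,0,0],"rotation": [0,0,0],"claw": 0.5},{"slide": [0,0,0],"rotation": [0,0,0],"claw": 0.7},{"slide": [0,0,0],"rotation": [0,0,0],"claw": 1}]}}

```text
clock: 19.68
eef_pos: [624.2, -205.1, 212.3]
eef_rot: [-179.9, 0.1, -167.0]
wrist_force: [0.7, 0.4, 5.1]
gripper_width: 49.7
gripper_force: 30.0
```

Request:
{"method": "servo_tool", "body": {"rows": [{"slide": [0,0,20],"rotation": [0,0,0],"claw": 1},{"slide": [0,0,50],"rotation": [0,0,0],"claw": 1},{"slide": [0,0,50],"rotation": [0,0,0],"claw": 1},{"slide": [-18,49,0],"rotation": [0,0,-0.157],"claw": 1},{"slide": [-18,49,0],"rotation": [0,0,-0.157],"claw": 1},{"slide": [-18,49,0],"rotation": [0,0,-0.157],"claw": 1},{"slide": [-18,49,0],"rotation": [0,0,0],"claw": 1},{"slide": [-18,49,0],"rotation": [0,0,0],"claw": 1},{"slide": [-18,49,0],"rotation": [0,0,0],"claw": 1},{"slide": [-10,30,0],"rotation": [0,0,0],"claw": 1}]}}

```text
clock: 20.92
eef_pos: [504.7, 121.0, 332.1]
eef_rot: [180.0, 0.0, 166.1]
wrist_force: [0.5, 1.2, -0.8]
gripper_width: 49.6
gripper_force: 30.0
```

Request:
{"method": "servo_tool", "body": {"rows": [{"slide": [-6.8,17,0],"rotation": [0,0,0],"claw": 1},{"slide": [0,0,-45],"rotation": [0,0,0],"claw": 1},{"slide": [0,0,-20],"rotation": [0,0,0],"claw": 1},{"slide": [0,0,0],"rotation": [0,0,0],"claw": 1}]}}

```text
clock: 21.42
eef_pos: [498.8, 135.4, 264.1]
eef_rot: [-179.9, -0.2, 166.0]
wrist_force: [0.2, 0.1, -1.2]
gripper_width: 49.7
gripper_force: 30.0
```

Request:
{"method": "servo_tool", "body": {"rows": [{"slide": [0.4,0.4,-24],"rotation": [0,0,0],"claw": 1},{"slide": [0,0,-10],"rotation": [0,0,0],"claw": 1},{"slide": [0,0,-5],"rotation": [0,0,0],"claw": 1},{"slide": [0,0,-4],"rotation": [0,0,0],"claw": 1},{"slide": [0,0,-3],"rotation": [0,0,0],"claw": 1},{"slide": [0,0,-1.5],"rotation": [0,0,0],"claw": 1},{"slide": [0,0,-0.7],"rotation": [0,0,0],"claw": 1},{"slide": [0,0,0],"rotation": [0,0,0],"claw": 1}]}}

```text
clock: 22.42
eef_pos: [499.5, 136.4, 217.7]
eef_rot: [180.0, 0.0, 166.0]
wrist_force: [-0.7, -0.1, -1.1]
gripper_width: 49.7
gripper_force: 30.0
```

Request:
{"method": "servo_tool", "body": {"rows": [{"slide": [0,0,-0.8],"rotation": [0,0,0],"claw": 1},{"slide": [0,0,-0.6],"rotation": [0,0,0],"claw": 1},{"slide": [0,0,0],"rotation": [0,0,0],"claw": 1}]}}

```text
clock: 22.8
eef_pos: [499.6, 136.5, 217.3]
eef_rot: [180.0, 0.0, 166.0]
wrist_force: [-2.5, -0.0, 5.8]
gripper_width: 50.1
gripper_force: 30.0
```

Request:
{"method": "servo_tool", "body": {"rows": [{"slide": [0,0,0],"rotation": [0,0,0],"claw": 0.35},{"slide": [0,0,0],"rotation": [0,0,0],"claw": 0.28},{"slide": [0,0,10],"rotation": [0,0,0],"claw": 0.28},{"slide": [0,0,50],"rotation": [0,0,0],"claw": 0.28},{"slide": [0,0,50],"rotation": [0,0,0],"claw": 0.28},{"slide": [-50,-50,0],"rotation": [0,0,0],"claw": 0.28},{"slide": [-50,-50,0],"rotation": [0,0,0],"claw": 0.28},{"slide": [0,0,0],"rotation": [0,0,0],"claw": 0.28}]}}

```text
clock: 23.8
eef_pos: [409.1, 46.3, 327.2]
eef_rot: [180.0, 0.1, 165.9]
wrist_force: [0.1, 0.6, 0.3]
gripper_width: 63.5
gripper_force: 0.0
```

Run:
```python
from fit import *
P=[grab('scene'),grab('top')]; s=readout.observe(); print(s['eef_pos'],s['eef_rot'],s['clock'])
for lab,pt,parts in(('loose_watch1',(504,134,35),WATCH),('loose_watch1',(525,219,35),WATCH),('square_watch',(595,202,35),SQ)):
    pm=[(p,m[1]) for p in P for m in[mask_near(p,lab,pt)] if m and m[0]<9]
    if pm: print(pt,len(pm),fitxyyaw(pm,parts,(pt[0],pt[1],-14,5)))
for p in P: find(p,['loose_watch1','square_watch','square_watch_dial'])
a=cv2.resize(P[0]['image'][165:230,365:485],None,fx=5,fy=5,interpolation=cv2.INTER_CUBIC)
b=cv2.resize(P[1]['image'][165:245,215:290],(281,300),interpolation=cv2.INTER_CUBIC)
c=np.zeros((600,600,3),np.uint8); c[:325-25]=a[:300]; c[300:600,:281]=b
cv2.imwrite('pics/pl2.png',c)
```

```text
[410.96340193  47.82537483 327.17573923] [1.79945908e+02 1.26090907e-01 1.65967244e+02] 23.9
(504, 134, 35) 1 (array([495.4, 142.5,  43.2]), np.float64(0.701))
(525, 219, 35) 2 (array([523.8, 216.4, -42.7]), np.float64(0.761))
(595, 202, 35) 2 (array([595.7, 203.9, -14.2]), np.float64(0.81))
loose_watch1 [([527.0, 216.0, 6.0], 0.8), ([505.0, 132.0, 8.0], 0.65)]
square_watch [([594.0, 201.0, 5.0], 0.87), ([599.0, 115.0, 39.0], 0.17)]
square_watch_dial [([619.0, 198.0, 38.0], 0.59), ([596.0, 114.0, 35.0], 0.33), ([526.0, 132.0, 40.0], 0.21)]
loose_watch1 [([521.0, 219.0, 8.0], 0.6), ([502.0, 131.0, 6.0], 0.54)]
square_watch [([595.0, 206.0, 6.0], 0.74)]
square_watch_dial [([621.0, 194.0, 39.0], 0.72), ([551.0, 216.0, 36.0], 0.28)]
```

View pics/pl2.png

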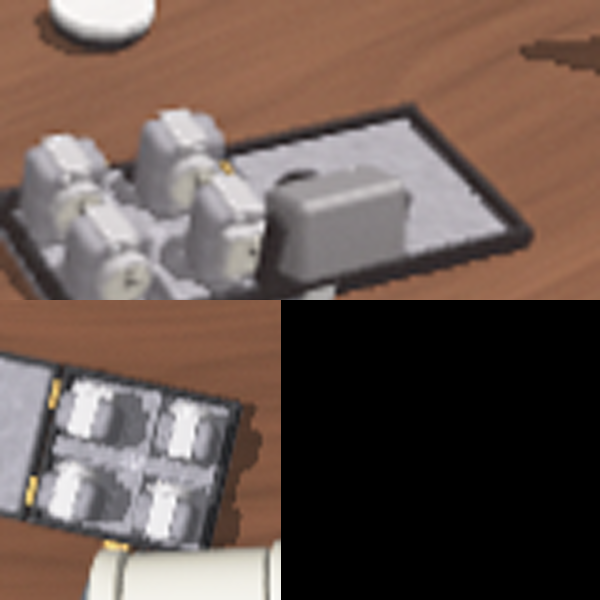

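Both loose watches stand upright in the near wells at (60,185) and (180,160), dials facing the same way as the others. The square watch is far-left at (230,235). I'll grip it now.

Request:
{"method": "servo_tool", "body": {"rows": [{"slide": [35.7,31.2,0],"rotation": [0,0,0],"claw": 0.28},{"slide": [35.7,31.2,0],"rotation": [0,0,0],"claw": 0.28},{"slide": [35.7,31.2,0],"rotation": [0,0,0],"claw": 0.28},{"slide": [35.7,31.2,0],"rotation": [0,0,0],"claw": 0.28},{"slide": [35.7,31.2,0],"rotation": [0,0,0],"claw": 0.28},{"slide": [0,0,0],"rotation": [0,0,0],"claw": 0.28},{"slide": [0,0,-40],"rotation": [0,0,0],"claw": 0.28}]}}

```text
clock: 25.38
eef_pos: [590.3, 204.2, 289.6]
eef_rot: [179.8, 0.3, 166.1]
wrist_force: [0.6, 1.0, 0.1]
gripper_width: 63.1
gripper_force: 0.0
```

Run:
```python
from fit import *
from scipy.optimize import differential_evolution
P=[grab('scene'),grab('top')]; M=[np.load('lens0.npy'),np.load('lens1.npy')]
for m in M: ys,xs=np.nonzero(m); print(xs.min(),xs.max(),ys.min(),ys.max(),m.sum())
for m in M: print('\n'.join(''.join('#' if v else '.' for v in r) for r in m[np.nonzero(m)[0].min():np.nonzero(m)[0].max()+1,np.nonzero(m)[1].min():np.nonzero(m)[1].max()+1])+'\n')
pm=list(zip(P,M))
ca=np.linspace(0,6.28,20)
def parts(dep,ll):
    return [box(ll,ll+dep,-30,30,-21,21),np.array([[x,15*np.cos(t),15*np.sin(t)] for x in(0,ll) for t in ca])]
def cost(v):
    # v: lens x,y,z, yaw, tilt(down), depth, barrel length
    T=R.from_euler('ZY',[v[3],-v[4]],degrees=True).as_matrix()  # +x (backwards) points up when looking down
    return -iou(pm,parts(v[5],v[6]),T,v[:3])
assert (R.from_euler('ZY',[0,-20],degrees=True).as_matrix()@[1,0,0])[2]>0
for s in(1,2):
    r=differential_evolution(cost,[(755,772),(40,57),(249,265),(-25,5),(8,30),(20,60),(2,25)],seed=s,maxiter=40,popsize=8,tol=1e-6)
    print(r.x.round(1),r.fun.round(3))
for t in(14,19,24):
    r=differential_evolution(lambda u:cost(np.r_[u[:4],t,u[4:]]),[(755,772),(40,57),(249,265),(-25,5),(20,60),(2,25)],seed=1,maxiter=25,popsize=8); print(t,r.x.round(1),r.fun.round(3))
```

```text
418 445 197 220 528.0
268 291 106 126 375.0
.................######.....
.............############...
...#######################..
..#########################.
.###########################
############################
############################
############################
############################
############################
.###########################
..##########################
...#########################
....########################
....########################
....########################
....########################
....#######################.
....#######################.
....######################..
....###################.....
....################........
.....###########............
......#######...............

...#########............
..##############........
.##################.....
.######################.
#######################.
########################
########################
#######################.
#######################.
#######################.
.######################.
.######################.
..#####################.
....###################.
.....#################..
.....###############....
.....#############......
.....############.......
.....############.......
......###########.......
........########........

[764.4  47.7 253.8 -10.9  29.7  25.3  22.2] -0.883
[765.   48.2 253.4 -11.3  30.   26.5  21. ] -0.886
14 [760.6  46.2 260.   -6.6  26.4  21.9] -0.854
19 [760.7  48.5 259.1 -12.4  28.6  22.9] -0.85
24 [762.   48.6 256.2 -11.2  28.2  22.4] -0.873
```

Request:
{"method": "servo_tool", "body": {"rows": [{"slide": [0,0,-25],"rotation": [0,0,0],"claw": 0.25},{"slide": [0,0,-15],"rotation": [0,0,0],"claw": 0.25},{"slide": [0,0,-15],"rotation": [0,0,0],"claw": 0.25},{"slide": [0,0,-15.5],"rotation": [0,0,0],"claw": 0.25},{"slide": [0,0,0],"rotation": [0,0,0],"claw": 0.35},{"slide": [0,0,0],"rotation": [0,0,0],"claw": 0.45},{"slide": [0,0,0],"rotation": [0,0,0],"claw": 0.7},{"slide": [0,0,0],"rotation": [0,0,0],"claw": 1}]}}

```text
clock: 26.48
eef_pos: [589.7, 204.1, 216.3]
eef_rot: [180.0, 0.0, 166.0]
wrist_force: [0.5, -0.9, 0.1]
gripper_width: 50.2
gripper_force: 29.8
```

Request:
{"method": "servo_tool", "body": {"rows": [{"slide": [0,0,10],"rotation": [0,0,0],"claw": 1},{"slide": [0,0,30],"rotation": [0,0,0],"claw": 1},{"slide": [0,0,40],"rotation": [0,0,0],"claw": 1},{"slide": [0,0,40],"rotation": [0,0,0],"claw": 1},{"slide": [0,0,31],"rotation": [0,0,0.052],"claw": 1},{"slide": [-6.4,-29.2,0],"rotation": [-0.0179,-0.0921,0],"claw": 1},{"slide": [-6.4,-29.2,0],"rotation": [-0.0179,-0.0921,0],"claw": 1},{"slide": [-6.4,-29.2,0],"rotation": [-0.0179,-0.0921,0],"claw": 1},{"slide": [-6.5,-29.0,0],"rotation": [-0.0179,-0.0921,0],"claw": 1},{"slide": [0,0,0],"rotation": [0,0,0],"claw": 1}]}}

```text
clock: 27.72
eef_pos: [563.0, 86.0, 367.7]
eef_rot: [-180.0, 21.6, 168.9]
wrist_force: [-0.2, 0.5, -2.1]
gripper_width: 50.0
gripper_force: 29.8
```

Run:
```python
from fit import *
P=[grab('scene'),grab('top')]; s=readout.observe()
T=R.from_euler('xyz',s['eef_rot'],degrees=True).as_matrix(); xw=-T[:,0] if T[0,0]<0 else T[:,0]
print(s['eef_pos'].round(1),s['eef_rot'].round(1),s['clock'],s['gripper_force'],s['gripper_width'])
print('kin dial',(s['eef_pos']+177*T[:,2]+28.5*xw).round(1),'watch x',xw.round(3),'target',[653.7,70,213.3],[.913,-.178,.367])
for p in P: find(p,['square_watch_dial','square_watch','lens','loose_watch1','boxed_watch','owl'])
a=P[0]['image'][130:240,340:480]; cv2.imwrite('pics/fin.png',cv2.resize(a,None,fx=5,fy=5,interpolation=cv2.INTER_CUBIC))
```

```text
[563.7  87.6 367.5] [179.9  21.5 169. ] 27.825 29.75115180015564 49.94544144460418
kin dial [653.3  70.3 213.2] watch x [ 0.913 -0.178  0.366] target [653.7, 70, 213.3] [0.913, -0.178, 0.367]
square_watch_dial [([656.0, 72.0, 211.0], 0.86)]
square_watch [([645.0, 69.0, 169.0], 0.84), ([596.0, 114.0, 38.0], 0.57)]
lens [([763.0, 47.0, 258.0], 0.86), ([444.0, -477.0, -2.0], 0.2)]
loose_watch1 [([528.0, 217.0, 2.0], 0.61), ([504.0, 134.0, 7.0], 0.59)]
boxed_watch [([574.0, 119.0, 7.0], 0.86), ([576.0, 114.0, 6.0], 0.16)]
owl [([489.0, -87.0, 6.0], 0.72)]
square_watch_dial []
square_watch [([644.0, 76.0, 176.0], 0.68)]
lens [([760.0, 48.0, 258.0], 0.67)]
loose_watch1 [([501.0, 131.0, 4.0], 0.62)]
boxed_watch []
owl []
```

View pics/fin.png

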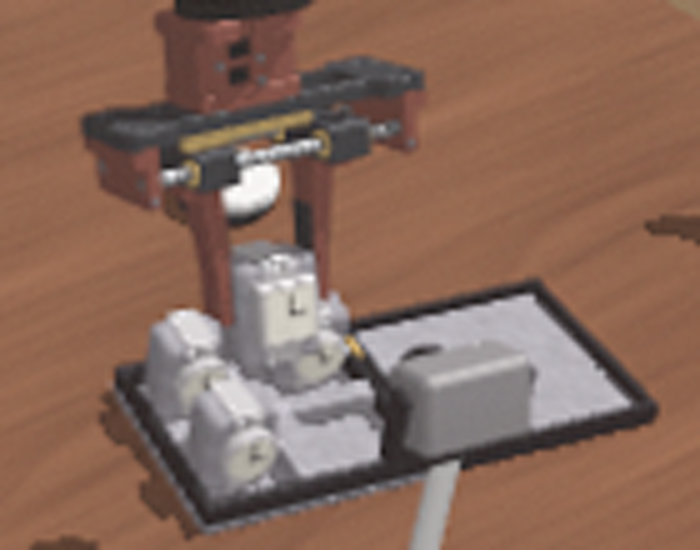

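The square watch is held at (280,310), square dial towards the camera. The far-left well is empty and the three round watches stand in theirs. I'll let it settle, then hand in.

Request:
{"method": "servo_tool", "body": {"rows": [{"slide": [0,0,0],"rotation": [0,0,0],"claw": 1},{"slide": [0,0,0],"rotation": [0,0,0],"claw": 1},{"slide": [0,0,0],"rotation": [0,0,0],"claw": 1},{"slide": [0,0,0],"rotation": [0,0,0],"claw": 1}]}}

```text
clock: 28.92
eef_pos: [563.9, 87.4, 366.7]
eef_rot: [-180.0, 21.5, 169.0]
wrist_force: [0.1, -0.6, -1.2]
gripper_width: 50.0
gripper_force: 29.8
```

```bash
python3 -c "
from plant import order
print(order.job_done())"
```

```text
the job is handed in; nothing more can be done
None
```

I handed the job in at about 29 s (no verdict came back): both loose watches stand in the near wells, and the square watch is held still about 12 cm in front of the lens, its up-down tilt only roughly matched (camera tilt judged as 21.5° within the stated 14–24° range).

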